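# Clip the sprung clutch disc onto a decorating wheel's spindle

### The job

Pick up the yellow-tabbed spring clip and use it to lock the sprung clutch disc of the decorating wheel: press the disc down with the clip and push the clip, mouth first, sideways under the spindle's head until it snaps fully home around the neck, then let go. Do it gently, by feel, never forcing the clip against the wheel, and leave the cup, plate, jar and screwdriver where they are.

Things in the scene. Friction and masses are not known exactly. Their poses are not given: they have to be found in the camera images.
- clip_grip (a point): Centre of the yellow upright tab of the loose clip, the place to grasp. Tab: 24 mm long (x), 14 wide (y), 42 tall; this point is 21 mm below its top, 25 mm above the clip's flat underside. x points to the clip's open mouth, z up. The clip stands on its underside on a 4 mm thick black mat.
- clip_seat (a point): Centre of the seat between the clip's dark sprung jaws, at the flat part's upper face, 33 mm ahead (clip x) of clip_grip and 21 mm below it; the spindle's axis lies here when home. Jaws: 28 mm over both, reach 14 mm ahead of this point; nubs 8 mm ahead narrow the mouth to 9.6 mm. A bridge stops the neck 8.5 mm behind this point.
- clip: The whole spring clip (75 g), flat part 4 mm thick; origin on its underside, 4 mm below clip_seat; x to the mouth, z up. The jaws spring apart to let the 16 mm neck pass: about 7 to 11 N of push, then they snap shut behind it.
- spindle_groove (a point): Point on the upright spindle's axis at the underside of its head. Head: 26 mm in diameter, 12 mm tall, above this point. Neck: 16 mm in diameter, below it. z up; x points level to the motor with a black roller (upright, 62 mm in diameter, its top 21 mm above this point, its roller 6 to 22 mm beyond the disc's rim); the other sides are open.
- disc (a joint): How far the sprung clutch disc is pressed down (m), 0 to 0.007. Aluminium, rubber rim, 100 mm in diameter, level, around the neck. At 0 its upper face is 1 mm below spindle_groove, so the clip fits under the head only when it is pressed over 3 mm. It moves from 3 N, 0.8 N more per mm; hard stop at 7 mm. With the clip home it reads about 0.003.
- unit: The decorating wheel unit, fixed: blue base 130 mm square, top 45 mm above the bench; origin under its centre, x to the motor. Spindle and disc stand on a carriage: pushed along +x with over 5 N it gives way, by 6 to 22 mm (differs each time, not measured), until the disc meets the roller and it stops hard. Only then do the clip's jaws snap over the neck.
- cup: Brown clay cup, 72 mm wide, 85 mm tall; origin at the centre of its underside.
- plate: Blue glazed plate, 130 mm wide, 22 mm tall; origin at the centre of its underside.
- jar: Amber glass jar with a white cap, 60 mm wide, 90 mm tall; origin at the centre of its underside.
- screwdriver: Red-handled screwdriver, 170 mm long, lying on the bench along its own x.

How it is judged:
On the way, in this order (a step that is already met when the one before it is completed fails the run):
1. the clip is lifted off the mat (height (world z) of clip_grip above 0.06 m), for 0.1 s.
2. the clip is snapped home around the spindle's neck, under the head (horizontal distance between clip_seat and spindle_groove below 0.003 m and z of clip_seat in the frame of spindle_groove between -0.006 and 0.0015 m), for 0.2 s.
At the end, for the whole second after the job is handed in: The clip sits around the neck with its seat within 3 mm of the spindle's axis, its upper face against the head's underside (within 1.5 mm above to 2 mm below it), level within 5 degrees and at rest, and holds the disc at least 2 mm down (horizontal distance between clip_seat and spindle_groove below 0.003 m and z of clip_seat in the frame of spindle_groove between -0.002 and 0.0015 m and angle between the z axis of clip and the z axis of unit, either way round below 0.09 rad and value of joint disc above 0.002 m and linear speed of clip below 0.01 m/s); the robot touches nothing.
It fails at once if the clip is forced against the wheel unit with more than 30 N (contact force between clip and unit above 30 N).
It fails at once if the cup is moved more than 15 mm (distance of cup from where it was at the start of the episode above 0.015 m).
It fails at once if the plate is moved more than 15 mm (distance of plate from where it was at the start of the episode above 0.015 m).
It fails at once if the jar is moved more than 15 mm (distance of jar from where it was at the start of the episode above 0.015 m).
It fails at once if the screwdriver is moved more than 15 mm (distance of screwdriver from where it was at the start of the episode above 0.015 m).
It also fails if it takes over 61 s, if anything falls off the work surface, if the arm or the gripper's body presses on something with over 40 N, if the wrist force passes 120 N, or if a joint passes its speed limit or range.

### The arm

A 7-joint arm with a two-finger parallel gripper is mounted at the origin on the work surface. World frame = base frame: x ahead of the robot, y to its left, z up, the work surface at z = 0. Lengths are in m, angles in rad, forces in N, time in s.
With the tool pointing down it reaches from about 0.35 to 0.9 m from the base axis. Payload 7.2 kg.
Tool frame: the origin (TCP) lies on the centre line of the jaws, within the pads' length; the fingertips stand ctrl.tip_extent ahead of it and the grasp point (between the pads) lies 3 mm ahead of it (ctrl.tip_extent is the distance from the TCP to the fingertips, in m); z points along the fingers, y is the line along which they close (so a half turn about z gives the same grasp; the last joint's range is limited). The gripper opens to 88 mm and grips with 3 to 60 N. Pads are 20 mm wide; open, the fingers measure 115 mm over their backs; the gripper's body (75 mm by 178 mm) begins 61 mm behind the grasp point.
Start: joints at [-1.247, 0.411, -0.013, 1.596, 0.006, 1.134, -0.082], TCP at [0.239, 0.578, 0.245] pointing down, gripper open.
Joint ranges: [-2.95, 2.95], [-0.29, 1.99], [-1.47, 1.44], [0.14, 2.54], [-1.03, 4.17], [0.13, 1.85], [-2.86, 2.86]. Speed limits (rad/s): [2.39, 2.39, 3.01, 3.01, 3.14, 3.14, 3.14].

### API

Orientations are given as [roll, pitch, yaw] about the fixed x, y, z axes, in that order (R = Rz(yaw) Ry(pitch) Rx(roll)).
In Python, from bench import ctrl, optics, finder gives the robot as it stands.
- The arm moves only by the tool drive_tool, never from a script. Its argument "steps" is text: rows parted by semicolons, each of 4 numbers parted by spaces: the shift along the tool's x, y, z in mm, then the turn about the tool's z in rad. A call has exactly 10 rows; each row shifts and turns the commanded pose from where the row before left it, along the tool's axes as they then stand; what a row does not reach is not made up. A row lasts 1/10 s, in which the tool goes at most 50 mm and 8.59 degrees, less where a joint would pass 70% of its speed; a pose out of reach is approached as far as the arm can. A call with a gripper value outside its range is refused whole. "fingers" is the opening, from 0 (shut) to 1 (fully open), set as the call begins (left out, the last holds). The fingers move at their own pace and stop on an object; "squeeze" is the grip in N (left out, the last holds). Time passes only in rows, so rows that do not move let the fingers close, or fill a call up. It gives the time, the measured TCP pose, the force, the opening and the grip force at its end, in the units of the state.
- ctrl.sense(): the state, without advancing time (a new reading comes with each control period).
- optics.get_image(name): name is "side" or "top" or "wrist"; returns (picture, depth): 384x512x3 uint8, red, green, blue; 384x512 float32, m along the optical axis (not along the pixel's ray), 0 where there is no reading.
- optics.camera_params(name): a dict with "K" (3x3 intrinsics, pixels), "k1" (the pictures are not rectified: a ray, as slopes to the right and down, at radius r is drawn at 1 + k1 r^2 times it, then the intrinsics apply), "R" (3x3) and "t" (3): a world point X has camera coordinates R X + t. Camera axes: x right, y down, z forward; pixel columns grow to the right and rows downward; lengths in m; the calibration is good to about 2 mm. A picture is of the moment at which its call begins: read the wrist's pose just before it. camera_params takes no time and is no camera call; for the wrist camera it gives the pose at the moment of the call.
- ctrl.job_done(): hands the job in; it is judged then, once.
Trained networks look in the newest picture that a camera, given by its name, has taken for a name from the list of things; names that differ only in an ending like _2 or _b are one class to them, and where a whole thing is asked for, a point or a joint stands for the part that bears it (a point fixed in the world has none). Each returns a list of dicts, best first, with "confidence" (0 to 1); they miss things now and then, are a little off and sometimes report something else, mostly with a low value. They report only what shows in the picture. A call takes as long as a camera call.
- finder.masks_of(camera, query): "mask" (384x512 bool, what is visible of it) and "position" ([row, column] in pixels, amid what is visible of it).
- finder.mark_of(camera, query): "position" ([row, column] in pixels: a listed point, or the origin of a listed thing).
The state is a dict: "time_s": time; "q": joint angles; "qd": joint speeds; "tau": joint torques, N m; "position": TCP position; "tool_rot": TCP orientation; "force": force on the tool from outside, world axes, zero at the start; "moment": the same for the moment, N m; "gripper_width": finger opening in m; "grip_force": force on a finger pad.
Only numpy, scipy, OpenCV 4.12 (cv2) and the standard library are available. Lean on these libraries where they do the work, as an engineer would, in place of code of your own. Each camera call takes 0.05 s, during which the arm holds its last target. There are 200 camera calls.

## Working session

There is one attempt and no reset: what is moved stays moved. The work goes in short steps, Python scripts to look and compute and a tool call to move; the robot and the scene stay as the last step left them, time stands still between calls to the robot, and variables do not carry over. Pictures are saved under pics/ and viewed, at most 10 in all, crops included, and the job is handed in when it is done.

Besides the shell and the picture viewer there is one more tool, called after "Emit:" in YAML: its name, and indented under it one key for each argument. drive_tool: Moves the arm, as the interface text tells. Its arguments: {"type":"object","properties":{"steps":{"type":"string"},"fingers":{"type":"number"},"squeeze":{"type":"number"}},"required":["steps"]}

```bash
mkdir -p pics
cat > h.py <<'E'
import numpy as np, cv2
from bench import ctrl, optics, finder
def ray(p,rc):
    K=p["K"];u=(rc[1]-K[0][2])/K[0][0];v=(rc[0]-K[1][2])/K[1][1]
    rd=np.hypot(u,v);r=rd
    for _ in range(20): r=rd/(1+p["k1"]*r*r)
    s=r/rd if rd>1e-9 else 1
    return np.array([u*s,v*s,1.])
def back(p,rc,d):  # depth -> world
    R=np.array(p["R"]);t=np.array(p["t"]);return R.T@(ray(p,rc)*d-t)
def onz(p,rc,z):
    R=np.array(p["R"]);t=np.array(p["t"]);o=-R.T@t;d=R.T@ray(p,rc);return o+d*(z-o[2])/d[2]
def proj(p,X):
    c=np.array(p["R"])@X+np.array(p["t"]);u,v=c[:2]/c[2];f=1+p["k1"]*(u*u+v*v);K=p["K"]
    return np.array([K[1][1]*v*f+K[1][2],K[0][0]*u*f+K[0][2]])
def tri(obs):
    A=np.zeros((3,3));b=np.zeros(3)
    for p,rc in obs:
        R=np.array(p["R"]);t=np.array(p["t"]);o=-R.T@t;d=R.T@ray(p,rc);d/=np.linalg.norm(d)
        M=np.eye(3)-np.outer(d,d);A+=M;b+=M@o
    X=np.linalg.solve(A,b);return X
def save(im,n): cv2.imwrite("pics/"+n,cv2.cvtColor(im,cv2.COLOR_RGB2BGR))
E
python3 - <<'E'
from h import *
print(ctrl.tip_extent, ctrl.sense())
obs={}
for c in ["side","top"]:
    im,d=optics.get_image(c);p=optics.camera_params(c);save(im,c+"0.png")
    print(c,-np.array(p["R"]).T@p["t"])
    for q in ["clip_grip","clip_seat","spindle_groove","unit","cup","plate","jar","screwdriver"]:
        r=finder.mark_of(c,q)
        if r:
            obs.setdefault(q,[]).append((p,r[0]["position"]))
            print(c,q,[(np.round(x["position"],1),round(x["confidence"],2)) for x in r[:2]])
for q,o in obs.items():
    print(q,np.round(tri(o),4) if len(o)>1 else np.round(onz(*o[0],0),4))
E
```

```text
0.022 {'time_s': 0.0, 'q': array([-1.24720342,  0.41188603, -0.01270801,  1.59705153,  0.00562701,
        1.13428672, -0.08219612]), 'qd': array([ 0.00103623, -0.0014169 , -0.00072302, -0.00036116,  0.00147017,
       -0.00231454,  0.00119181]), 'tau': array([-1.06458891e-03, -5.87952268e+01,  6.41125850e-01, -2.91080976e+01,
       -5.38916420e-02,  1.79934909e-02,  1.31356087e-04]), 'position': array([0.23852014, 0.57718504, 0.24381466]), 'tool_rot': array([-3.14000278e+00,  1.39184028e-04,  2.74983618e+00]), 'force': array([-0.45858991,  0.2600855 , -0.76766604]), 'moment': array([-0.02354529, -0.01223498, -0.00899475]), 'grip_force': 0.0, 'gripper_width': 0.08787578205406511}
side [ 0.42012657 -0.98246739  0.62606926]
side clip_grip [(array([240.6, 252.7]), 0.57)]
side clip_seat [(array([244.5, 265.8]), 0.48)]
side spindle_groove [(array([163.7, 228.8]), 0.64), (array([220.5, 197.3]), 0.51)]
side unit [(array([183.3, 228.4]), 0.61), (array([207.8, 304.1]), 0.47)]
side cup [(array([162.5, 215.1]), 0.55), (array([178.8, 226.9]), 0.54)]
side plate [(array([313.2, 266.3]), 0.91)]
side jar [(array([211. , 302.4]), 0.74)]
side screwdriver [(array([222.9, 194.5]), 0.67), (array([312.2, 267.5]), 0.55)]
top [0.43148629 0.00445656 1.18486994]
top clip_grip [(array([205.3, 301.1]), 0.55)]
top clip_seat [(array([193.5, 301.4]), 0.53)]
top spindle_groove [(array([204.9, 175.5]), 0.89)]
top unit [(array([212.8, 182.1]), 0.58)]
top cup [(array([215.7, 119.3]), 0.61)]
top plate [(array([207.2, 375.8]), 0.75)]
top jar [(array([152.7, 250.9]), 0.65)]
top screwdriver [(array([251.5, 254.5]), 0.58)]
clip_grip [ 0.5607 -0.1573  0.0197]
clip_seat [ 0.5966 -0.1604  0.005 ]
spindle_groove [0.5491 0.2085 0.0735]
unit [0.5385 0.2001 0.005 ]
cup [ 0.5198  0.3935 -0.0028]
plate [ 0.5534 -0.391   0.0013]
jar [ 0.7324 -0.007  -0.0026]
screwdriver [ 0.4195 -0.0187  0.0023]
```

View pics/top0.png

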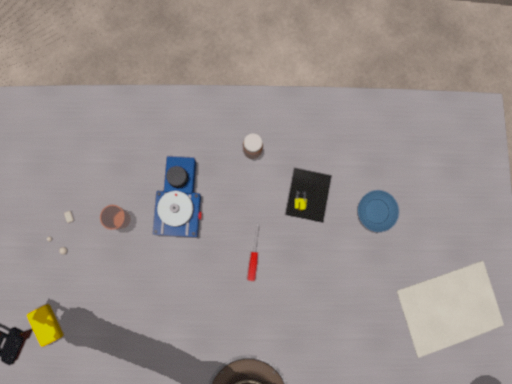

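View pics/side0.png

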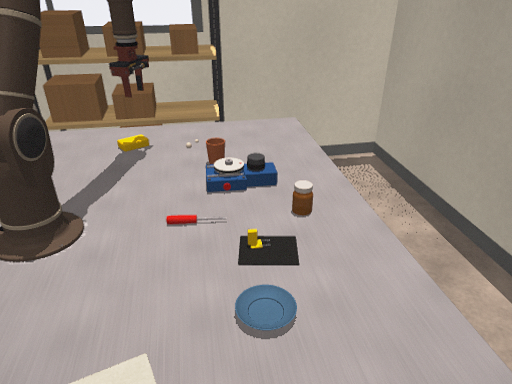

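Emit:
drive_tool:
  steps: "0 0 0 -0.13;0 0 0 -0.13;0 0 0 -0.13;-17 -42 0 0;-17 -42 0 0;-17 -42 0 0;-17 -42 0 0;-17 -42 0 0;-17 -42 0 0;-17 -42 0 0"
  fingers: 1

```text
time_s: 1.9
position: [0.3576, 0.2817, 0.2449]
tool_rot: [3.141, 0.001, 3.14]
force: [0.4, -0.7, 0.2]
gripper_width: 0.0879
grip_force: 0.0
```

Emit:
drive_tool:
  steps: "-17 -42 0 0;-17 -42 0 0;-17 -42 0 0;-17 -42 0 0;-17 -42 0 0;-17 -42 0 0;-17 -42 0 0;-17 -42 0 0;-17 -42 0 0;-17 -42 0 0"

```text
time_s: 2.9
position: [0.527, -0.1386, 0.2449]
tool_rot: [3.141, 0.001, 3.14]
force: [0.6, -0.1, 0.6]
gripper_width: 0.088
grip_force: 0.0
```

Run:
```python
from h import *
p=optics.camera_params("wrist");im,d=optics.get_image("wrist");save(im,"w1.png")
print(-np.array(p["R"]).T@p["t"],np.round(p["R"],2).tolist())
for q,z in [("clip_grip",.029),("clip_seat",.008),("clip",.004)]:
    for x in finder.mark_of("wrist",q): print(q,x["position"],x["confidence"],np.round(onz(p,x["position"],z),4))
# yellow tab top
hsv=cv2.cvtColor(im,cv2.COLOR_RGB2HSV);m=cv2.inRange(hsv,(22,120,80),(35,255,255))
P=np.array([back(p,(r,c),d[r,c]) for r,c in np.argwhere(m>0) if d[r,c]>0])
print(len(P))
if len(P):
    zt=P[:,2]; print(np.percentile(zt,[2,50,98]))
    T=P[zt>np.percentile(zt,98)-.005]; rect=cv2.minAreaRect(T[:,:2].astype(np.float32)*1000);print(len(T),T.mean(0),rect)
```

```text
[ 0.4603521  -0.13781329  0.38548147] [[0.0, 1.0, -0.0], [0.97, -0.0, 0.25], [0.25, -0.0, -0.97]]
clip_grip [199.3, 242.1] 0.75 [ 0.5582 -0.1483  0.029 ]
clip_seat [219.7, 237.0] 0.64 [ 0.5952 -0.1567  0.008 ]
clip [218.3, 238.0] 0.59 [ 0.5944 -0.1554  0.004 ]
569
[0.00397703 0.00978411 0.05184095]
194 [ 0.56011084 -0.15423155  0.05053031] ((560.6028442382812, -154.41656494140625), (13.106064796447754, 23.850570678710938), 89.3332290649414)
```

View pics/w1.png

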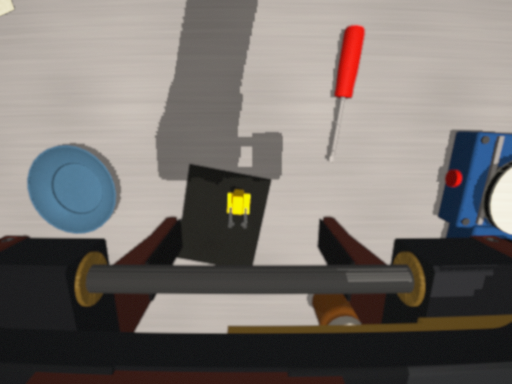

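Emit:
drive_tool:
  steps: "-17 -8 0 0.01;-16 -8 0 0;0 0 40 0;0 0 40 0;0 0 40 0;0 0 40 0;0 0 30 0;0 0 14 0;0 0 7 0;0 0 0 0"

```text
time_s: 4.1
position: [0.5595, -0.1524, 0.0338]
tool_rot: [3.141, 0.0, 3.131]
force: [-0.6, -0.9, 0.4]
gripper_width: 0.0876
grip_force: 0.0
```

Emit:
drive_tool:
  steps: "0 0 0 0;0 0 0 0;0 0 0 0;0 0 0 0;0 0 0 0;0 0 0 0;0 0 0 0;0 0 0 0;0 0 0 0;0 0 0 0"
  fingers: 0
  squeeze: 20

```text
time_s: 5.1
position: [0.5592, -0.1531, 0.0336]
tool_rot: [-3.142, -0.0, 3.13]
force: [-0.9, -0.8, -0.2]
gripper_width: 0.0136
grip_force: 20.0
```

Emit:
drive_tool:
  steps: "0 0 0 0;0 0 0 0;0 0 -10 0;0 0 -40 0;0 0 -40 0;0 0 -40 0;10 20 -35 0;20 40 0 0;20 40 0 0;20 40 0 0"
  squeeze: 45

```text
time_s: 6.1
position: [0.4901, -0.0111, 0.1996]
tool_rot: [3.141, 0.001, 3.129]
force: [0.8, 0.5, 0.1]
gripper_width: 0.0137
grip_force: 45.0
```

Emit:
drive_tool:
  steps: "20 40 0 0;20 40 0 0;10 40 0 0;0 40 0 0;0 40 0 0;0 10 0 0;0 0 0 0;0 0 0 0;0 0 0 0;0 0 0 0"

```text
time_s: 7.1
position: [0.4437, 0.1968, 0.1988]
tool_rot: [-3.141, 0.0, 3.127]
force: [0.3, 0.1, -1.4]
gripper_width: 0.0139
grip_force: 45.0
```

```bash
cat > m.py <<'E'
from h import *
import sys
n=sys.argv[1];gz=float(sys.argv[2]) if len(sys.argv)>2 else .0735
s=ctrl.sense();print(s["position"],s["tool_rot"],s["grip_force"],s["gripper_width"])
p=optics.camera_params("wrist");im,d=optics.get_image("wrist");save(im,n)
for q,z in [("clip_grip",s["position"][2]-.005),("clip_seat",s["position"][2]-.026),("spindle_groove",gz),("unit",0)]:
    for x in finder.mark_of("wrist",q): print(q,np.round(x["position"],1),round(x["confidence"],2),np.round(onz(p,x["position"],z),4))
np.savez("w.npz",im=im,d=d,K=p["K"],k1=p["k1"],R=p["R"],t=p["t"])
E
python3 m.py w2.png
```

```text
[0.44366464 0.19678277 0.1987858 ] [-3.14138840e+00  1.07494079e-04  3.12742914e+00] 44.99972105026245 0.013933649818045015
clip_grip [247.  249.2] 0.58 [0.446  0.1972 0.1938]
clip_seat [282.  267.6] 0.27 [0.4827 0.2094 0.1728]
spindle_groove [277.5 267.4] 0.68 [0.5399 0.2158 0.0735]
spindle_groove [230.3 392.6] 0.23 [0.4862 0.349  0.0735]
```

View pics/w2.png

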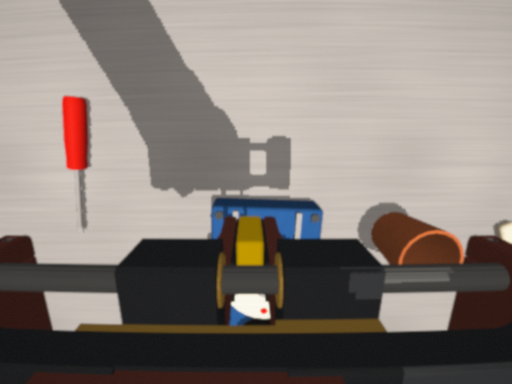

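Emit:
drive_tool:
  steps: "-40 0 -10 0;-40 0 -10 0;-40 0 -10 0;-40 0 -10 0;-15 0 0 0;0 0 0 0;0 0 0 0;0 0 0 0;0 0 0 0;0 0 0 0"

```text
time_s: 8.35
position: [0.6178, 0.1965, 0.2389]
tool_rot: [3.141, 0.0, 3.13]
force: [-0.3, -0.1, -0.3]
gripper_width: 0.0142
grip_force: 45.0
```

```bash
cat > u.py <<'E'
from h import *
w=np.load("w.npz");p=dict(K=w["K"],k1=float(w["k1"]),R=w["R"],t=w["t"]);im=w["im"];d=w["d"]
G=np.zeros((384,512,3))
for r in range(384):
    for c in range(512):
        if d[r,c]>0: G[r,c]=back(p,(r,c),d[r,c])
hsv=cv2.cvtColor(im,cv2.COLOR_RGB2HSV)
near=(abs(G[...,0]-.55)<.15)&(abs(G[...,1]-.2)<.12)
blue=(cv2.inRange(hsv,(100,120,30),(125,255,255))>0)&near&(G[...,2]>.035)&(G[...,2]<.06)
B=G[blue];print("blue",len(B),B.mean(0),cv2.minAreaRect((B[:,:2]*1000).astype(np.float32)))
disc=near&(G[...,2]>.065)&(G[...,2]<.08)&(hsv[...,1]<60)
D=G[disc];print("disc",len(D),np.median(D[:,2]),cv2.minEnclosingCircle((D[:,:2]*1000).astype(np.float32)))
head=near&(G[...,2]>.082)&(G[...,2]<.1)
n,l,st,ce=cv2.connectedComponentsWithStats(head.astype(np.uint8))
for i in range(1,n):
    if st[i,4]>15: H=G[l==i];print("hi",st[i],H.mean(0),np.percentile(H[:,2],[5,50,95]),cv2.minEnclosingCircle((H[:,:2]*1000).astype(np.float32)))
E
python3 m.py w3.png;python3 u.py
```

```text
[0.6177696  0.19653939 0.23894989] [3.14116098e+00 2.81438032e-05 3.13041843e+00] 44.99975144863129 0.014176544328719787
clip_grip [249.1 249. ] 0.88 [0.6215 0.1968 0.2339]
spindle_groove [120.3 265.3] 0.89 [0.5454 0.2151 0.0735]
unit [112.6 265.6] 0.62 [0.5339 0.2196 0.    ]
blue 5643 [0.54685264 0.21131318 0.04704889] ((581.0621337890625, 211.23928833007812), (126.2650146484375, 223.5767364501953), 87.26779174804688)
disc 6194 0.07159261368236772 ((563.1237182617188, 205.10409545898438), 69.42186737060547)
hi [252 108  25  25 471] [0.54518337 0.21304519 0.08466431] [0.08346649 0.08462569 0.08584719] ((545.2720947265625, 213.2090606689453), 12.907792091369629)
hi [ 235  178   52   45 1711] [0.62986721 0.20912173 0.09328697] [0.09132983 0.09356598 0.09474134] ((635.9559936523438, 208.7669219970703), 28.854907989501953)
```

View pics/w3.png

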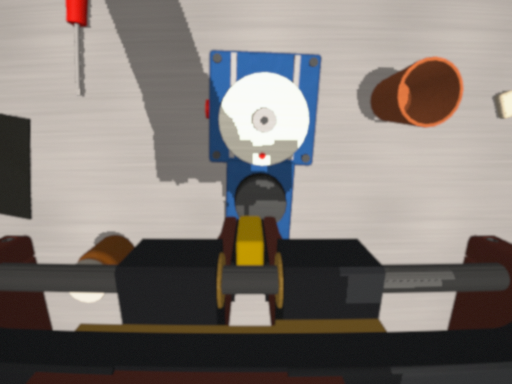

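```bash
cat > t.py <<'E'
from u import *
y=(cv2.inRange(hsv,(20,120,80),(35,255,255))>0)
n,l,st,ce=cv2.connectedComponentsWithStats(y.astype(np.uint8))
for i in range(1,n):
    if st[i,4]<50: continue
    T=G[l==i]; zt=np.percentile(T[:,2],98); U=T[T[:,2]>zt-.005]
    print(st[i],zt,len(U),U.mean(0),cv2.minAreaRect((U[:,:2]*1000).astype(np.float32)))
E
python3 t.py | tail -3
```

```text
[100 325  34   7 130] 0.32627684377598526 129 [0.59847729 0.16517694 0.32498242] ((598.4671020507812, 164.729248046875), (1.956826090812683, 9.120613098144531), 2.3437724113464355)
[135 325  26   7 106] 0.32636301262886686 106 [0.59858734 0.17262973 0.32476538] ((598.6786499023438, 172.374267578125), (1.9326220750808716, 6.291811466217041), 3.5581581592559814)
[161 326  69   7 275] 0.3263476945512522 274 [0.59867992 0.18419452 0.32480835] ((598.6898803710938, 183.97369384765625), (2.6354784965515137, 17.08995246887207), 2.32651424407959)
```

Emit:
drive_tool:
  steps: "30 0 0 0.037;40 0 0 0;40 0 0 0;40 0 0 0;12 0 0 0;0 17 20 0;0 0 35 0;0 0 35 0;0 0 20 0;0 0 0 0"
  squeeze: 60

```text
time_s: 9.6
position: [0.4564, 0.2191, 0.1263]
tool_rot: [-3.139, -0.003, 3.093]
force: [0.4, -0.3, -0.6]
gripper_width: 0.0133
grip_force: 60.0
```

```bash
python3 t.py | sed -n 5,9p
python3 - <<'E'
from h import *
o=[];o2=[]
for c in ["side","top"]:
    im,d=optics.get_image(c);p=optics.camera_params(c)
    x=4; y=cv2.inRange(cv2.cvtColor(im,cv2.COLOR_RGB2HSV),(22,120,80),(35,255,255))
    n,l,st,ce=cv2.connectedComponentsWithStats(y)
    print(c,[(s[4],np.round(k[::-1])) for s,k in zip(st,ce) if 8<s[4]<2000])
    for q in ["clip_grip","clip_seat","spindle_groove"]:
        r=finder.mark_of(c,q);print(q,[(np.round(a["position"],1),round(a["confidence"],2)) for a in r[:2]])
    h=(100,160)
    if c=="side": save(cv2.resize(im[110:210,150:310],(800,500),interpolation=cv2.INTER_CUBIC),"s4.png")
    else: save(cv2.resize(im[150:250,120:240],(600,500),interpolation=cv2.INTER_CUBIC),"t4.png")
E
```

```text
[ 236  215   28   51 1305] 0.2574115257498372 729 [0.61176693 0.19720881 0.25746347] ((604.4791259765625, 197.08226013183594), (31.42058563232422, 13.97842788696289), 0.3845607042312622)
[244 320 140  13 882] 0.32629379810374604 873 [0.5989309  0.21503511 0.32406866] ((599.1370849609375, 213.174560546875), (34.1640739440918, 3.003974199295044), 88.68376922607422)
[ 80 325  20   6  60] 0.3263377075657633 60 [0.598286   0.15826158 0.32520003] ((598.314697265625, 158.4847869873047), (1.5944162607192993, 5.593052864074707), 4.438139915466309)
[100 325  34   7 130] 0.32627684377598526 129 [0.59847729 0.16517694 0.32498242] ((598.4671020507812, 164.729248046875), (1.956826090812683, 9.120613098144531), 2.3437724113464355)
[135 325  26   7 106] 0.32636301262886686 106 [0.59858734 0.17262973 0.32476538] ((598.6786499023438, 172.374267578125), (1.9326220750808716, 6.291811466217041), 3.5581581592559814)
side [(np.int32(357), array([142., 133.])), (np.int32(24), array([157., 205.]))]
clip_grip [(array([152. , 200.4]), 0.56)]
clip_seat [(array([158.4, 214. ]), 0.57)]
spindle_groove [(array([160.3, 215.9]), 0.23)]
top [(np.int32(940), array([325.,  44.]))]
clip_grip [(array([214.3, 178.4]), 0.33)]
clip_seat []
spindle_groove [(array([206.4, 175.6]), 0.89), (array([209.3, 374.2]), 0.49)]
```

View pics/s4.png

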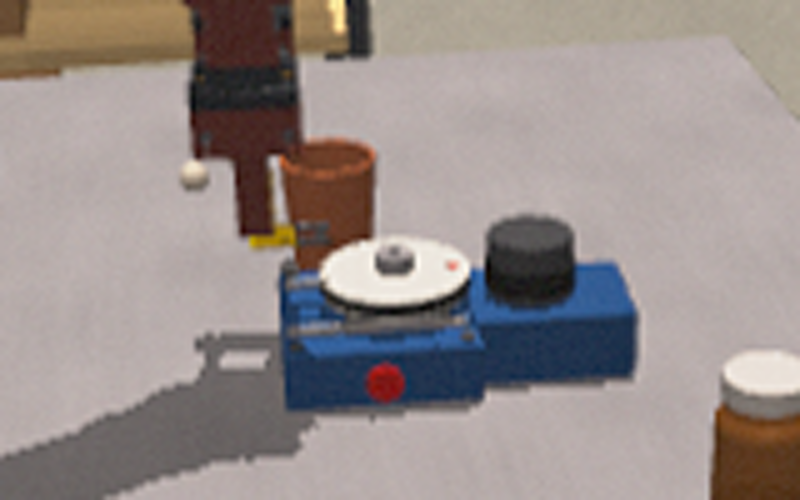

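Emit:
drive_tool:
  steps: "-10 0 0 0;-10 0 0 0;0 0 10 0;0 0 8 0;0 0 0 0;0 0 0 0;0 0 0 0;0 0 0 0;0 0 0 0;0 0 0 0"

```text
time_s: 11.0
position: [0.4774, 0.2191, 0.1109]
tool_rot: [3.141, 0.0, 3.093]
force: [0.8, 0.1, -0.6]
gripper_width: 0.0139
grip_force: 60.0
```

Emit:
drive_tool:
  steps: "0 0 1 0;0 0 1 0;0 0 1 0;0 0 1 0;0 0 0.5 0;0 0 0.5 0;0 0 0 0;0 0 0 0;0 0 0 0;0 0 0 0"

```text
time_s: 12.0
position: [0.4774, 0.219, 0.1056]
tool_rot: [3.142, -0.0, 3.093]
force: [-1.0, 0.2, -0.4]
gripper_width: 0.0141
grip_force: 60.0
```

Emit:
drive_tool:
  steps: "0 -1 0 0;0 -0.8 0 0;0 0 1 0;0 0 1 0;0 0 0.5 0;0 0 0.5 0;0 0 0 0;0 0 0 0;0 0 0 0;0 0 0 0"

```text
time_s: 13.0
position: [0.4773, 0.2173, 0.1027]
tool_rot: [3.142, 0.0, 3.093]
force: [0.5, 0.3, -1.5]
gripper_width: 0.0136
grip_force: 60.0
```

Emit:
drive_tool:
  steps: "0 0 0.5 0;0 0 0.5 0;0 0 0 0;0 0 0 0;0 0 0 0;0 0 0 0;0 0 0 0;0 0 0 0;0 0 0 0;0 0 0 0"

```text
time_s: 14.0
position: [0.4773, 0.2172, 0.1017]
tool_rot: [3.142, 0.0, 3.093]
force: [0.1, 0.5, -0.4]
gripper_width: 0.0135
grip_force: 60.0
```

Emit:
drive_tool:
  steps: "0 0 0.5 0;0 0 0.5 0;0 0 0 0;0 0 0 0;0 0 0 0;0 0 0 0;0 0 0 0;0 0 0 0;0 0 0 0;0 0 0 0"

```text
time_s: 15.0
position: [0.4773, 0.2173, 0.1007]
tool_rot: [3.142, 0.0, 3.093]
force: [-0.7, 0.2, -0.4]
gripper_width: 0.0141
grip_force: 60.0
```

Emit:
drive_tool:
  steps: "0 0 0.5 0;0 0 0.5 0;0 0 0 0;0 0 0 0;0 0 0 0;0 0 0 0;0 0 0 0;0 0 0 0;0 0 0 0;0 0 0 0"

```text
time_s: 16.0
position: [0.4775, 0.2173, 0.0997]
tool_rot: [3.141, 0.0, 3.093]
force: [0.0, 0.8, 2.2]
gripper_width: 0.0137
grip_force: 60.0
```

Emit:
drive_tool:
  steps: "0 0 0.5 0;0 0 0.5 0;0 0 0 0;0 0 0 0;0 0 0 0;0 0 0 0;0 0 0 0;0 0 0 0;0 0 0 0;0 0 0 0"

```text
time_s: 17.0
position: [0.4773, 0.2172, 0.0987]
tool_rot: [3.142, 0.0, 3.093]
force: [0.2, -0.0, 3.8]
gripper_width: 0.0138
grip_force: 60.0
```

Run:
```python
from h import *
im,d=optics.get_image("side")
print(ctrl.sense()["force"])
a=cv2.resize(im[130:190,180:280],(800,480),interpolation=cv2.INTER_CUBIC)
save(a,"s5.png")
```

```text
[1.56877598 0.74092724 3.43925345]
```

View pics/s5.png

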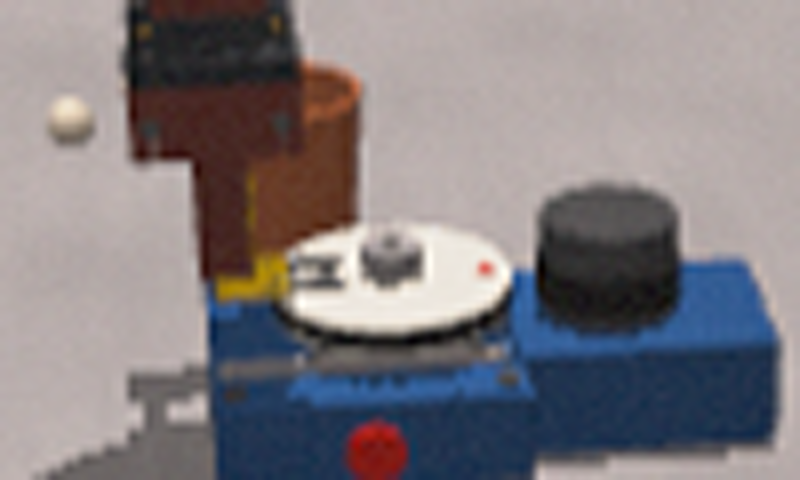

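Emit:
drive_tool:
  steps: "0 0 0.5 0;0 0 0.5 0;0 0 0.5 0;0 0 0.5 0;0 0 0.5 0;0 0 0 0;0 0 0 0;0 0 0 0;0 0 0 0;0 0 0 0"

```text
time_s: 18.05
position: [0.4773, 0.2172, 0.0962]
tool_rot: [3.141, 0.0, 3.093]
force: [-0.3, 0.5, 5.9]
gripper_width: 0.0138
grip_force: 60.0
```

Emit:
drive_tool:
  steps: "0 0 0.5 0;0 0 0.5 0;0 0 0 0;0 0 0 0;0 0 0 0;0 0 0 0;0 0 0 0;0 0 0 0;0 0 0 0;0 0 0 0"

```text
time_s: 19.05
position: [0.4773, 0.2172, 0.0953]
tool_rot: [3.141, 0.0, 3.093]
force: [-0.1, -0.4, 6.5]
gripper_width: 0.0137
grip_force: 60.0
```

Emit:
drive_tool:
  steps: "-1 0 0 0;-1 0 0 0;-1 0 0 0;-1 0 0 0;-1 0 0 0;-1 0 0 0;-1 0 0 0;-1 0 0 0;0 0 0 0;0 0 0 0"

```text
time_s: 20.05
position: [0.4848, 0.2168, 0.0951]
tool_rot: [-3.141, -0.001, 3.093]
force: [-1.5, 0.6, 6.3]
gripper_width: 0.0136
grip_force: 60.0
```

Emit:
drive_tool:
  steps: "-1 0 0 0;-1 0 0 0;-1 0 0 0;-1 0 0 0;-1 0 0 0;0 0 0 0;0 0 0 0;0 0 0 0;0 0 0 0;0 0 0 0"

```text
time_s: 21.05
position: [0.4898, 0.2166, 0.0951]
tool_rot: [-3.141, -0.001, 3.093]
force: [-0.7, -0.3, 7.6]
gripper_width: 0.014
grip_force: 60.0
```

Emit:
drive_tool:
  steps: "-1 0 0 0;-1 0 0 0;-1 0 0 0;-1 0 0 0;-1 0 0 0;0 0 0 0;0 0 0 0;0 0 0 0;0 0 0 0;0 0 0 0"

```text
time_s: 22.05
position: [0.4947, 0.2163, 0.0951]
tool_rot: [-3.141, -0.001, 3.093]
force: [-0.4, 0.2, 7.0]
gripper_width: 0.0139
grip_force: 60.0
```

Emit:
drive_tool:
  steps: "-1 0 0 0;-1 0 0 0;-1 0 0 0;-1 0 0 0;0 0 0 0;0 0 0 0;0 0 0 0;0 0 0 0;0 0 0 0;0 0 0 0"

```text
time_s: 23.05
position: [0.4973, 0.2154, 0.0946]
tool_rot: [-3.14, -0.004, 3.093]
force: [-4.9, -1.4, 6.2]
gripper_width: 0.0134
grip_force: 60.0
```

Emit:
drive_tool:
  steps: "0 -0.8 0 0;-1 0 0 0;-1 0 0 0;-1 0 0 0;-1 0 0 0;-1 0 0 0;0 0 0 0;0 0 0 0;0 0 0 0;0 0 0 0"

```text
time_s: 24.05
position: [0.5024, 0.2149, 0.0947]
tool_rot: [-3.141, -0.003, 3.093]
force: [-4.8, -1.5, 6.2]
gripper_width: 0.0138
grip_force: 60.0
```

Emit:
drive_tool:
  steps: "-1 0 0 0;-1 0 0 0;-1 0 0 0;-1 0 0 0;0 0 0 0;0 0 0 0;0 0 0 0;0 0 0 0;0 0 0 0;0 0 0 0"

```text
time_s: 25.05
position: [0.5056, 0.2148, 0.0944]
tool_rot: [-3.14, -0.005, 3.093]
force: [-6.7, -0.5, 6.1]
gripper_width: 0.0139
grip_force: 60.0
```

Emit:
drive_tool:
  steps: "-1 0 0 0;-1 0 0 0;0 0 0 0;0 0 0 0;0 0 0 0;0 0 0 0;0 0 0 0;0 0 0 0;0 0 0 0;0 0 0 0"

```text
time_s: 26.05
position: [0.506, 0.2147, 0.0939]
tool_rot: [-3.14, -0.008, 3.094]
force: [-9.7, 0.6, 6.6]
gripper_width: 0.0139
grip_force: 60.0
```

Emit:
drive_tool:
  steps: "-0.5 0 0 0;-0.5 0 0 0;0 0 0 0;0 0 0 0;0 0 0 0;0 0 0 0;0 0 0 0;0 0 0 0;0 0 0 0;0 0 0 0"

```text
time_s: 27.05
position: [0.5063, 0.2147, 0.0939]
tool_rot: [-3.139, -0.009, 3.094]
force: [-12.1, 0.5, 9.1]
gripper_width: 0.0137
grip_force: 60.0
```

Emit:
drive_tool:
  steps: "-0.5 0 0 0;-0.5 0 0 0;0 0 0 0;0 0 0 0;0 0 0 0;0 0 0 0;0 0 0 0;0 0 0 0;0 0 0 0;0 0 0 0"

```text
time_s: 28.05
position: [0.5075, 0.2147, 0.0938]
tool_rot: [-3.139, -0.009, 3.094]
force: [-10.8, 0.5, 7.5]
gripper_width: 0.014
grip_force: 60.0
```

Emit:
drive_tool:
  steps: "-0.5 0 0 0;-0.5 0 0 0;0 0 0 0;0 0 0 0;0 0 0 0;0 0 0 0;0 0 0 0;0 0 0 0;0 0 0 0;0 0 0 0"

```text
time_s: 29.05
position: [0.5096, 0.2146, 0.0941]
tool_rot: [-3.14, -0.007, 3.094]
force: [-8.7, 0.8, 6.6]
gripper_width: 0.0137
grip_force: 60.0
```

Emit:
drive_tool:
  steps: "-0.5 0 0 0;-0.5 0 0 0;0 0 0 0;0 0 0 0;0 0 0 0;0 0 0 0;0 0 0 0;0 0 0 0;0 0 0 0;0 0 0 0"

```text
time_s: 30.05
position: [0.5118, 0.2145, 0.0944]
tool_rot: [-3.14, -0.005, 3.093]
force: [-6.4, -0.4, 5.7]
gripper_width: 0.0139
grip_force: 60.0
```

Emit:
drive_tool:
  steps: "-0.5 0 0 0;-0.5 0 0 0;-0.5 0 0 0;-0.5 0 0 0;0 0 0 0;0 0 0 0;0 0 0 0;0 0 0 0;0 0 0 0;0 0 0 0"

```text
time_s: 31.05
position: [0.5162, 0.2144, 0.0952]
tool_rot: [-3.141, -0.0, 3.093]
force: [0.7, -1.1, 5.8]
gripper_width: 0.0131
grip_force: 60.0
```

Emit:
drive_tool:
  steps: "-0.5 0 0 0;-0.5 0 0 0;-0.5 0 0 0;-0.5 0 0 0;0 0 0 0;0 0 0 0;0 0 0 0;0 0 0 0;0 0 0 0;0 0 0 0"

```text
time_s: 32.05
position: [0.5189, 0.2142, 0.0955]
tool_rot: [3.141, 0.001, 3.092]
force: [3.5, -1.0, 4.8]
gripper_width: 0.0136
grip_force: 60.0
```

Emit:
drive_tool:
  steps: "-0.5 0 0 0;-0.5 0 0 0;-0.5 0 0 0;-0.5 0 0 0;0 0 0 0;0 0 0 0;0 0 0 0;0 0 0 0;0 0 0 0;0 0 0 0"

```text
time_s: 33.05
position: [0.5202, 0.2141, 0.0953]
tool_rot: [-3.141, -0.0, 3.093]
force: [0.1, -1.2, 6.8]
gripper_width: 0.0138
grip_force: 60.0
```

Emit:
drive_tool:
  steps: "-0.5 0 0 0;-0.5 0 0 0;0 0 0 0;0 0 0 0;0 0 0 0;0 0 0 0;0 0 0 0;0 0 0 0;0 0 0 0;0 0 0 0"

```text
time_s: 34.05
position: [0.5206, 0.2142, 0.0951]
tool_rot: [-3.141, -0.001, 3.093]
force: [-2.2, 0.2, 6.1]
gripper_width: 0.0134
grip_force: 60.0
```

Emit:
drive_tool:
  steps: "-0.5 0 0 0;-0.5 0 0 0;-0.5 0 0 0;-0.5 0 0 0;0 0 0 0;0 0 0 0;0 0 0 0;0 0 0 0;0 0 0 0;0 0 0 0"

```text
time_s: 35.05
position: [0.5214, 0.2142, 0.0948]
tool_rot: [-3.141, -0.003, 3.093]
force: [-4.6, 0.3, 7.5]
gripper_width: 0.0138
grip_force: 60.0
```

Emit:
drive_tool:
  steps: "-0.5 0 0 0;-0.5 0 0 0;-0.5 0 0 0;0 0 0 0;0 0 0 0;0 0 0 0;0 0 0 0;0 0 0 0;0 0 0 0;0 0 0 0"

```text
time_s: 36.05
position: [0.5216, 0.2142, 0.0944]
tool_rot: [-3.14, -0.006, 3.094]
force: [-7.5, 0.8, 9.1]
gripper_width: 0.0134
grip_force: 60.0
```

Emit:
drive_tool:
  steps: "1 0 -0.5 0;1 0 -0.5 0;0 0 -0.5 0;0 0 0 0;0 0 0 0;0 0 0 0;0 0 0 0;0 0 0 0;0 0 0 0;0 0 0 0"

```text
time_s: 37.05
position: [0.5214, 0.2142, 0.0963]
tool_rot: [-3.141, -0.003, 3.093]
force: [-4.3, 0.3, 6.0]
gripper_width: 0.0133
grip_force: 60.0
```

Emit:
drive_tool:
  steps: "0 0 0 0;0 0 0 0;0 0 0 0;0 0 0 0;0 0 0 0;0 0 0 0;0 0 0 0;0 0 0 0;0 0 0 0;0 0 0 0"
  fingers: 0.5

```text
time_s: 38.05
position: [0.5227, 0.2142, 0.0967]
tool_rot: [3.142, 0.0, 3.093]
force: [-0.1, -0.4, -0.8]
gripper_width: 0.0441
grip_force: 0.0
```

Emit:
drive_tool:
  steps: "0 0 -15 0;0 0 -35 0;0 0 -40 0;0 0 -40 0;-40 0 -20 0;-40 0 0 0;-20 0 0 0;0 0 0 0;0 0 0 0;0 0 0 0"

```text
time_s: 39.05
position: [0.6214, 0.2096, 0.2464]
tool_rot: [3.142, -0.001, 3.093]
force: [-0.7, -0.3, 0.3]
gripper_width: 0.044
grip_force: 0.0
```

```bash
python3 m.py w6.png; python3 u.py
python3 - <<'E'
import cv2
a=cv2.imread("pics/w6.png");cv2.imwrite("pics/w6c.png",cv2.resize(a[30:240,160:370],(600,600),interpolation=cv2.INTER_CUBIC))
E
```

```text
[0.62138565 0.20963666 0.24642152] [ 3.14154895e+00 -1.17410613e-03  3.09339638e+00] 0.0 0.04401342252887423
clip_grip [ 93.4 249.1] 0.91 [0.5387 0.214  0.2414]
clip_seat [127.8 247.2] 0.9 [0.556  0.212  0.2204]
spindle_groove [124.  250.2] 0.82 [0.5527 0.2141 0.0735]
unit [111.4 250.8] 0.57 [0.5352 0.2159 0.    ]
blue 6449 [0.55840608 0.2123766  0.04727892] ((584.1181640625, 210.89321899414062), (127.07245635986328, 228.3566436767578), 87.33580017089844)
disc 4830 0.06866995228888972 ((568.7887573242188, 207.4585418701172), 65.65219116210938)
hi [243 105  13   2  16] [0.53396675 0.21393434 0.09044497] [0.08524169 0.08675208 0.09985461] ((533.5324096679688, 213.7421875), 6.242701053619385)
hi [238 114  23  25 443] [0.55455654 0.21266343 0.08462865] [0.08334539 0.08461493 0.08596653] ((554.7107543945312, 212.82740783691406), 12.94683837890625)
hi [ 224  174   51   50 1988] [0.63447294 0.20892713 0.09337206] [0.09180272 0.09356024 0.09476976] ((636.0657348632812, 208.83619689941406), 28.839113235473633)
```

View pics/w6c.png

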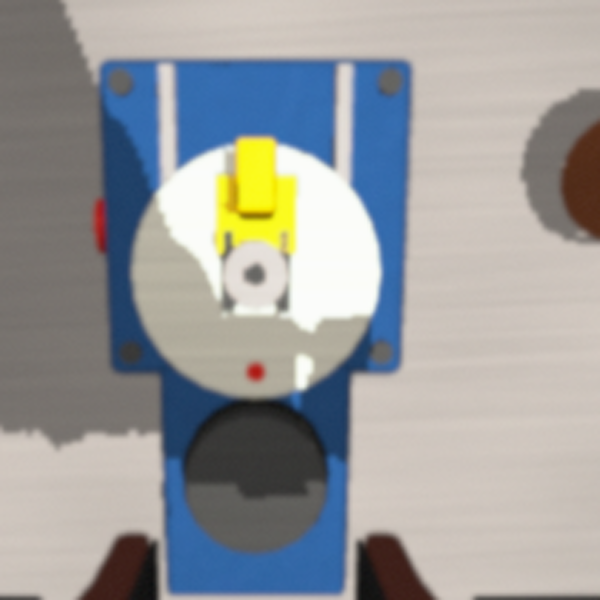

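The picture shows the clip centred around the neck: head at about (273,255), jaw tips just past it at row 312, and the disc about 3 mm lower than before. I'm handing it in.

```bash
python3 -c "
from bench import ctrl
print(ctrl.job_done())"
```

```text
the job is handed in; nothing more can be done
None
```

The clip is snapped home around the spindle's neck and let go, the disc reads about 3 mm down, the robot is clear, and the job was handed in at about 39 s; no verdict came back.

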